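# Writing things back in the spring-clip pen rail

## Task

Put the till's four writing things back in the spring-clip pen rail so that the row runs from thinnest to thickest, each in the clip made for its barrel: the ball pen in the narrow clip at one end, the two black markers in the two middle clips (either in either) and the fat white chalk marker in the wide clip at the other end. Press each one down until it is fully home under the clip's lips, with about as much barrel sticking out on one side of the rail as on the other, and let go. Leave the call bell and the stamp where they stand.

Things in the scene. Friction and masses are not known exactly. Their poses are not given: they have to be found in the camera images.
- pen_mid (a point): Slim dark blue and black ball pen with a silver tip, 140 mm long, barrel 10.4 mm in diameter over the middle 118 mm, 12 g. The point lies on the barrel's axis at mid-length; y runs along the barrel (towards the flat end, -y towards the writing tip), x and z turn with the barrel as it rolls. It lies on the counter with this point 5 mm up.
- marker_a_mid (a point): One of two identical black markers with a whitish end behind a short black tip, 128 mm long, barrel 17 mm in diameter over the middle 108 mm, 18 g. The point lies on the barrel's axis at mid-length; y runs along the barrel (towards the flat end, -y towards the tip), x and z turn with the barrel as it rolls. It lies on the counter with this point 8.5 mm up.
- marker_b_mid (a point): The other of the two identical black markers, 128 mm long, barrel 17 mm in diameter over the middle 108 mm, 18 g. The point lies on the barrel's axis at mid-length; y runs along the barrel (towards the flat end, -y towards the tip), x and z turn with the barrel as it rolls. It lies on the counter with this point 8.5 mm up.
- chalk_mid (a point): Fat chalk marker with a white barrel and a black cap, 147 mm long, 28 mm in diameter over the middle 120 mm, about 45 g. The point lies on the barrel's axis at mid-length; y runs along the barrel (towards the black cap), x and z turn with the barrel as it rolls. It lies on the counter with this point 14 mm up.
- clip_narrow_seat (a point): Narrow spring clip of the pen rail, for the ball pen. Point: middle of the barrel's axis when home, 25 mm above the counter; y along the barrel, x along the row, z up (so for all clips). The rail is a fixed wooden board 262 x 98 mm, its top 10 mm above the counter. Clips 64 mm apart in a straight row: narrow, middle, middle, wide; narrow may be at either end. Jaws end 46 mm above the counter.
- clip_mid_a_seat (a point): One of two equal middle clips, for a black marker; point 28.5 mm above the counter, axes as for the narrow clip. Every clip is a pair of steel clips, each 13 mm wide along the barrel, centred 31 mm either side of the point: 49 mm stay free between them for the fingers to hold the barrel by its middle. Down there are base strips, top 13 mm above the counter. Jaws end 52 mm above the counter.
- clip_mid_b_seat (a point): The other of the two equal middle clips, same size and axes, point 28.5 mm above the counter. Every clip has sprung jaws with a mouth 7 mm wider than its barrel on each side; pushed straight down with about 4 to 12 N the barrel spreads the lips (2 to 4 mm a side) and drops onto saddles 20 mm above the counter, where the lips hold it. Jaws end 52 mm above the counter.
- clip_wide_seat (a point): Wide clip of the pen rail, for the fat chalk marker, at the other end of the row from the narrow clip; point 34 mm above the counter, axes and build as for the other clips. Jaws end 61 mm above the counter.
- call_bell: Brass counter bell on a black base, 82 mm in diameter and 60 mm high; origin at the centre of its underside, z up. A bystander: not to be moved.
- stamp: Wooden hand stamp standing upright, 45 x 30 mm foot, 70 mm high; origin at the centre of its underside, z up. A bystander: not to be moved.

How it is judged:
At the end, for the whole second after the job is handed in: The ball pen is home in the narrow clip, one black marker in each of the two middle clips and the chalk marker in the wide clip: each mid-point within 5 mm across the clip, 4 mm in height and 15 mm along the barrel of its seat, the barrel within 0.12 rad of the clip's direction; all let go (x of pen_mid in the frame of clip_narrow_seat between -0.005 and 0.005 m and y of pen_mid in the frame of clip_narrow_seat between -0.015 and 0.015 m and z of pen_mid in the frame of clip_narrow_seat between -0.004 and 0.004 m and angle between the y axis of pen_mid and the y axis of clip_narrow_seat, either way round below 0.12 rad and x of chalk_mid in the frame of clip_wide_seat between -0.005 and 0.005 m and y of chalk_mid in the frame of clip_wide_seat between -0.015 and 0.015 m and z of chalk_mid in the frame of clip_wide_seat between -0.004 and 0.004 m and angle between the y axis of chalk_mid and the y axis of clip_wide_seat, either way round below 0.12 rad and (((x of marker_a_mid in the frame of clip_mid_a_seat between -0.005 and 0.005 m and y of marker_a_mid in the frame of clip_mid_a_seat between -0.015 and 0.015 m and z of marker_a_mid in the frame of clip_mid_a_seat between -0.004 and 0.004 m and angle between the y axis of marker_a_mid and the y axis of clip_mid_a_seat, either way round below 0.12 rad) and (x of marker_b_mid in the frame of clip_mid_b_seat between -0.005 and 0.005 m and y of marker_b_mid in the frame of clip_mid_b_seat between -0.015 and 0.015 m and z of marker_b_mid in the frame of clip_mid_b_seat between -0.004 and 0.004 m and angle between the y axis of marker_b_mid and the y axis of clip_mid_b_seat, either way round below 0.12 rad)) or ((x of marker_a_mid in the frame of clip_mid_b_seat between -0.005 and 0.005 m and y of marker_a_mid in the frame of clip_mid_b_seat between -0.015 and 0.015 m and z of marker_a_mid in the frame of clip_mid_b_seat between -0.004 and 0.004 m and angle between the y axis of marker_a_mid and the y axis of clip_mid_b_seat, either way round below 0.12 rad) and (x of marker_b_mid in the frame of clip_mid_a_seat between -0.005 and 0.005 m and y of marker_b_mid in the frame of clip_mid_a_seat between -0.015 and 0.015 m and z of marker_b_mid in the frame of clip_mid_a_seat between -0.004 and 0.004 m and angle between the y axis of marker_b_mid and the y axis of clip_mid_a_seat, either way round below 0.12 rad)))); the robot touches nothing.
It fails at once if the call bell is displaced by more than 25 mm or tipped (distance of call_bell from where it was at the start of the episode above 0.025 m or angle between call_bell's own z axis and vertical above 0.3 rad).
It fails at once if the stamp is displaced by more than 25 mm or tipped (distance of stamp from where it was at the start of the episode above 0.025 m or angle between stamp's own z axis and vertical above 0.3 rad).
It also fails if it takes over 109 s, if anything falls off the work surface, if the arm or the gripper's body presses on something with over 40 N, if the wrist force passes 120 N, or if a joint passes its speed limit or range.

## Robot

A 7-joint arm with a two-finger parallel gripper is mounted at the origin on a cart in front of the work surface, level with it; the furniture and walls round the work are solid. World frame = base frame: x ahead of the robot, y to its left, z up, the work surface at z = 0. Lengths are in m, angles in rad, forces in N, time in s.
With the tool pointing down it reaches from about 0.35 to 0.9 m from the base axis. Payload 8.1 kg.
Tool frame: the origin (TCP) lies midway between the tips of the shut fingers; the grasp point (between the pads) lies 19 mm behind it; z points along the fingers, y is the line along which they close (so a half turn about z gives the same grasp; the last joint's range is limited). The gripper opens to 92 mm and grips with 3 to 60 N. Pads are 19 mm wide; open, the fingers measure 130 mm over their backs; the gripper's body (75 mm by 190 mm) begins 47 mm behind the grasp point.
Start: joints at [-1.358, 0.434, 0.025, 1.573, -0.012, 1.134, -0.075], TCP at [0.194, 0.594, 0.227] pointing down, gripper open.
Joint ranges: [-2.62, 2.62], [-0.44, 2.09], [-1.27, 1.32], [0.08, 2.57], [-1.32, 4.46], [0.12, 2], [-2.74, 2.74]. Speed limits (rad/s): [2.22, 2.22, 3.01, 3.01, 3.14, 3.14, 3.14].

## Interface

Orientations are given as a rotation vector (axis times angle).
In Python, from cell import arm gives the robot as it stands.
- The arm moves only by the tool carry_out, never from a script. Its arguments are lists of equal length, an entry for each row: "claw": the finger opening in cm, from 0 to 9.18; "delta_pos": the shift along the tool's x, y, z in cm, a list of three; "angular": the turn, a rotation vector about the tool's x, y, z in rad, a list of three. In form: {"claw": [claw, ...], "delta_pos": [[dx, dy, dz], ...], "angular": [[ax, ay, az], ...]}. A call has 1 to 20 rows; each row shifts and turns the commanded pose from where the row before left it, along the tool's axes as they then stand; what a row does not reach is not made up. A row lasts 1/10 s, in which the tool goes at most 50 mm and 8.59 degrees, less where a joint would pass 70% of its speed; a pose out of reach is approached as far as the arm can. A call with a gripper value outside its range is refused whole. The fingers move at their own pace and stop on an object; "force" is the grip in N (left out, the last holds). Time passes only in rows, so rows that do not move let the fingers close. It gives the time, the measured TCP pose, the force, the opening and the grip force at its end, in the units of the state.
- arm.observe(): the state, without advancing time (a new reading comes with each control period).
- arm.get_image(name): name is "side" or "top"; returns a dict with "frame" (420x560x3 uint8, red, green, blue), "mtx" (3x3 intrinsics, pixels), "T" (4x4, takes a point from camera to world coordinates). Camera axes: x right, y down, z forward; pixel columns grow to the right and rows downward; lengths in m; the calibration is good to about 2 mm. A picture is of the moment at which its call begins. There is no depth.
- arm.sign_off(): hands the job in; it is judged then, once.
Trained networks look in a picture, given as the dict that the camera call returned (one of the last four; its "shot" number tells which), for a name from the list of things; names that differ only in an ending like _2 or _b are one class to them, and where a whole thing is asked for, a point or a joint stands for the part that bears it (a point fixed in the world has none). Each returns a list of dicts, best first, with "conf" (0 to 1); they miss things now and then, are a little off and sometimes report something else, mostly with a low value. They report only what shows in the picture. A call takes as long as a camera call.
- arm.look_for(label, picture): "centre" ([column, row] as shares, 0 to 1, of the picture: columns of its width, rows of its height, amid what is visible of it).
- arm.trace(label, picture): "region" (420x560 bool, what is visible of it) and "centre" ([column, row] as shares, 0 to 1, of the picture: columns of its width, rows of its height, amid what is visible of it).
- arm.place_of(label, picture): "centre" ([column, row] as shares, 0 to 1, of the picture: columns of its width, rows of its height: a listed point, or the origin of a listed thing).
The state is a dict: "clock": time; "joints": joint angles; "dq": joint speeds; "joint_efforts": joint torques, N m; "position": TCP position; "ee_rot": TCP orientation; "force": force on the tool from outside, world axes, zero at the start; "ft_torque": the same for the moment, N m; "width": opening from 0.0 (shut) to 1.0 (fully open); "gripper_force": force on a finger pad.
Only numpy, scipy, OpenCV 4.12 (cv2) and the standard library are available. Lean on these libraries where they do the work, as an engineer would, in place of code of your own. Each camera call takes 0.05 s, during which the arm holds its last target. There are 200 camera calls.

## Working session

There is one attempt and no reset: what is moved stays moved. The work goes in short steps, Python scripts to look and compute and a tool call to move; the robot and the scene stay as the last step left them, time stands still between calls to the robot, and variables do not carry over. Pictures are saved under pics/ and viewed, at most 14 in all, crops included, and the job is handed in when it is done.

Besides the shell and the picture viewer there is one more tool, called after ">>>" by a JSON object that holds its "fn" and its "kwargs". carry_out: Moves the arm, as the interface text tells. Its arguments: {"type":"object","properties":{"claw":{"type":"array","items":{"type":"number"}},"delta_pos":{"type":"array","items":{"type":"array","items":{"type":"number"}}},"angular":{"type":"array","items":{"type":"array","items":{"type":"number"}}},"force":{"type":"number"}},"required":["claw","delta_pos","angular"]}

```bash
mkdir -p pics && ls && cat > h.py <<'E'
import numpy as np, cv2
from cell import arm
from scipy.spatial.transform import Rotation as R
def ray(p,c):
    d=p["T"][:3,:3]@np.linalg.solve(p["mtx"],[c[0],c[1],1]); return p["T"][:3,3],d
def onz(p,c,z):
    o,d=ray(p,c); return o+d*(z-o[2])/d[2]
def proj(p,X):
    q=np.linalg.inv(p["T"])@np.r_[X,1]; u=p["mtx"]@q[:3]; return u[:2]/u[2]
def save(p,n): cv2.imwrite("pics/"+n,cv2.cvtColor(np.asarray(p["frame"]),cv2.COLOR_RGB2BGR))
E
python3 - <<'E'
from h import *
print(arm.observe())
for v in ("top","side"):
    p=arm.get_image(v); save(p,v+"0.png"); print(v,p["T"][:3,3].round(3),p["T"][:3,2].round(2))
    for n,z in dict(pen_mid=.005,marker_a_mid=.0085,chalk_mid=.014,clip_narrow_seat=.025,clip_mid_a_seat=.0285,clip_wide_seat=.034,call_bell=0,stamp=0).items():
        for r in arm.place_of(n,p)[:4]:
            c=np.array(r["centre"])*[560,420]; print(n,round(r["conf"],2),c.round(),onz(p,c,z).round(3))
E
```

```text
pics
{'clock': 0.0, 'joints': array([-1.35761469,  0.43522221,  0.02499783,  1.57408028, -0.01157662,
        1.13404063, -0.07511716]), 'dq': array([-0.00041195,  0.00163078, -0.00034669,  0.00082024, -0.00040943,
       -0.00163582,  0.00056779]), 'joint_efforts': array([-2.80430868e-04, -6.67831135e+01,  9.84704420e-01, -3.14475095e+01,
       -6.06365525e-02,  4.25726152e-02,  1.64898338e-04]), 'position': array([0.19401511, 0.59357905, 0.22595228]), 'ee_rot': array([-4.94112295e-01, -3.10241367e+00,  2.51973288e-03]), 'force': array([-0.11945491, -0.72494257, -0.15441288]), 'ft_torque': array([ 0.04145213, -0.01879016,  0.01748678]), 'gripper_force': 0.0, 'width': 1.001376483835698}
top [ 0.347 -0.022  1.024] [ 0.18  0.   -0.98]
pen_mid 0.79 [335. 251.] [ 0.431 -0.166  0.005]
marker_a_mid 0.81 [285. 252.] [ 0.427 -0.054  0.008]
chalk_mid 0.7 [299. 163.] [ 0.628 -0.084  0.014]
chalk_mid 0.64 [388. 259.] [ 0.415 -0.28   0.014]
clip_narrow_seat 0.78 [271. 170.] [ 0.608 -0.02   0.025]
clip_mid_a_seat 0.76 [330. 158.] [ 0.636 -0.151  0.028]
clip_wide_seat 0.79 [359. 153.] [ 0.649 -0.215  0.034]
call_bell 0.63 [137. 261.] [0.399 0.271 0.   ]
stamp 0.74 [273. 171.] [ 0.613 -0.025  0.   ]
stamp 0.66 [228. 200.] [0.542 0.076 0.   ]
stamp 0.47 [358. 153.] [ 0.658 -0.22   0.   ]
side [ 0.459 -0.74   0.562] [ 0.07  0.82 -0.57]
marker_a_mid 0.85 [234. 244.] [ 0.431 -0.058  0.008]
chalk_mid 0.44 [280. 210.] [0.537 0.057 0.014]
clip_narrow_seat 0.56 [319. 226.] [ 0.616 -0.025  0.025]
clip_mid_a_seat 0.5 [343. 265.] [ 0.641 -0.157  0.028]
call_bell 0.87 [225. 169.] [0.403 0.285 0.   ]
stamp 0.63 [280. 209.] [0.54  0.081 0.   ]
```

View pics/top0.png

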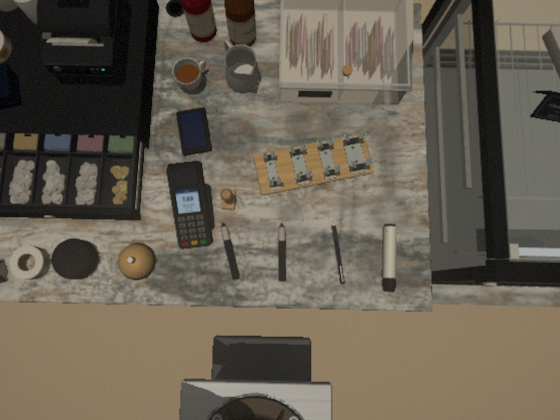

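View pics/side0.png

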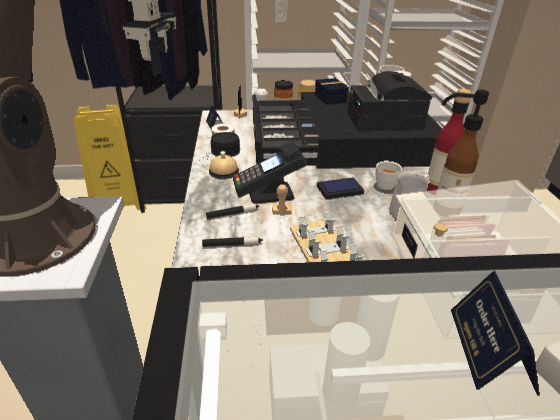

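```bash
python3 - <<'E'
from h import *
p=arm.get_image("top"); q=arm.get_image("side")
for n,z in (("pen_mid",.005),("marker_a_mid",.0085),("chalk_mid",.014)):
    for v,im in (("top",p),("side",q)):
      for r in arm.trace(n,im)[:3]:
        g=np.asarray(r["region"]).astype(np.uint8)
        pts=np.argwhere(g)[:,::-1]
        W=np.array([onz(im,c,z)[:2] for c in pts]); m=W.mean(0)
        a=np.linalg.svd(W-m,full_matrices=False)[2][0]; a*=np.sign(a[0]); t=(W-m)@a
        mid=m+a*(t.max()+t.min())/2
        print(n,v,round(r["conf"],2),len(pts),"mid",mid.round(4),"yaw",round(np.arctan2(a[1],a[0]),3),"len",round(np.ptp(t),3))
f=cv2.cvtColor(np.asarray(p["frame"]),cv2.COLOR_RGB2BGR)
cv2.imwrite("pics/crop1.png",cv2.resize(f[120:300,200:440],None,fx=3.3,fy=3.3,interpolation=cv2.INTER_CUBIC))
g=cv2.cvtColor(np.asarray(q["frame"]),cv2.COLOR_RGB2BGR)
cv2.imwrite("pics/crop2.png",cv2.resize(g[180:290,170:400],None,fx=3.4,fy=3.4,interpolation=cv2.INTER_CUBIC))
E
```

```text
pen_mid top 0.7 270 mid [ 0.4274 -0.1703] yaw 0.145 len 0.124
marker_a_mid top 0.85 388 mid [ 0.4231 -0.0467] yaw 0.029 len 0.121
marker_a_mid side 0.93 440 mid [ 0.4249 -0.0476] yaw 0.033 len 0.123
chalk_mid top 0.6 865 mid [ 0.4176 -0.2823] yaw -0.03 len 0.146
chalk_mid side 0.75 408 mid [ 0.4262 -0.0543] yaw 0.03 len 0.124
```

View pics/crop1.png

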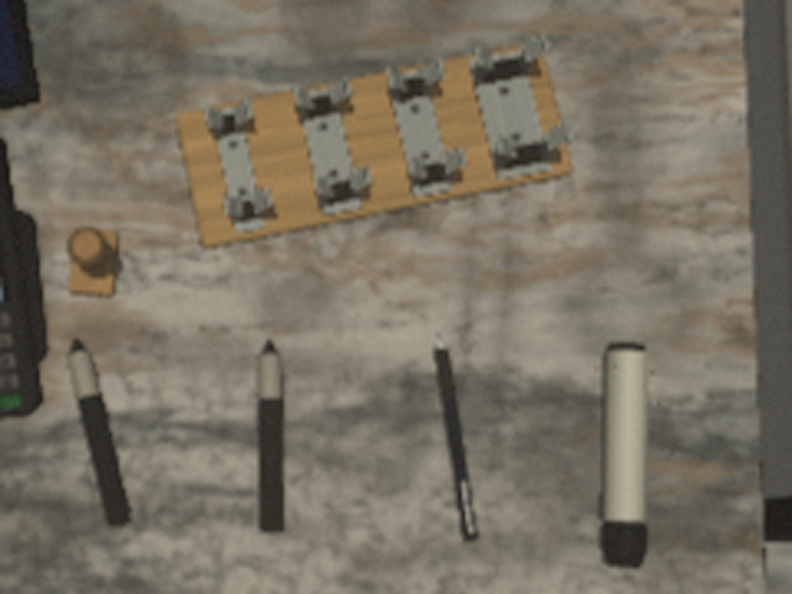

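View pics/crop2.png

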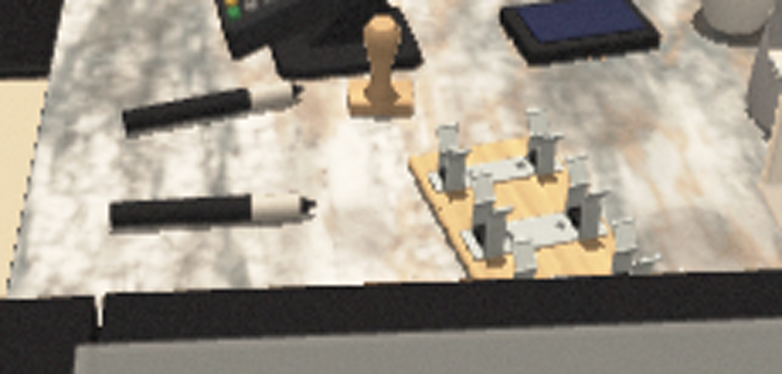

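```bash
python3 - <<'E'
from h import *
p=arm.get_image("top"); q=arm.get_image("side")
px=lambda a:(np.array(a,float)+.5)/3.3-.5+[200,120]
for n,a,b,z in (("m1",(77,340),(122,522),.0085),("m2",(268,340),(271,532),.0085),("pen",(439,338),(473,540),.005),("chalk",(624,343),(625,565),.014)):
    A,B=onz(p,px(a),z),onz(p,px(b),z); d=A-B; print(n,((A+B)/2).round(4),"yaw",round(np.arctan2(d[1],d[0]),3),"len",round(np.linalg.norm(d),3))
C=[onz(p,px(c),.010)[:2] for c in ((178,115),(548,52),(571,172),(203,245))]
print(np.round(C,4), [round(np.linalg.norm(C[i]-C[(i+1)%4]),3) for i in range(4)])
for i,j in((0,1),(3,2)):
    d=C[i]-C[j]; print("row yaw",np.arctan2(d[1],d[0])-np.pi/2)
d=C[0]-C[3]; e=C[1]-C[2]; print("short",np.arctan2(d[1],d[0]),np.arctan2(e[1],e[0]))
c=np.mean(C,0); print("centre",c)
r=(C[1]-C[0])+(C[2]-C[3]); r/=np.linalg.norm(r)
for k in range(4): print("seat",k,(c+r*.064*(k-1.5)).round(4), proj(p,np.r_[c+r*.064*(k-1.5),.02]).round(1))
for n,z in dict(clip_narrow_seat=.025,clip_mid_a_seat=.0285,clip_wide_seat=.034).items():
  for im in (p,q):
    for s in arm.place_of(n,im)[:4]: print(n,round(s["conf"],2),onz(im,np.array(s["centre"])*[560,420],z).round(3))
E
```

```text
m1 [0.4277 0.067  0.0085] yaw 0.279 len 0.126
m2 [ 0.427  -0.0468  0.0085] yaw 0.034 len 0.128
pen [ 0.4282 -0.1717  0.005 ] yaw 0.164 len 0.136
chalk [ 0.4202 -0.2822  0.014 ] yaw -0.019 len 0.147
[[ 0.6466  0.0206]
 [ 0.698  -0.2363]
 [ 0.6121 -0.2509]
 [ 0.5551  0.0009]] [np.float64(0.262), np.float64(0.087), np.float64(0.258), np.float64(0.094)]
row yaw 0.19755708173971365
row yaw 0.22248780343449326
short 0.21186487472348295 0.1682635176995795
centre [ 0.62796326 -0.11639818]
seat 0 [ 0.608  -0.0225] [272.1 170.2]
seat 1 [ 0.6213 -0.0851] [300.  165.1]
seat 2 [ 0.6346 -0.1477] [327.8 160. ]
seat 3 [ 0.648  -0.2103] [355.5 154.9]
clip_narrow_seat 0.67 [ 0.607 -0.02   0.025]
clip_narrow_seat 0.42 [ 0.639 -0.153  0.025]
clip_narrow_seat 0.35 [0.532 0.073 0.025]
clip_narrow_seat 0.56 [ 0.613 -0.023  0.025]
clip_mid_a_seat 0.84 [ 0.634 -0.144  0.028]
clip_mid_a_seat 0.75 [ 0.639 -0.153  0.028]
clip_wide_seat 0.57 [ 0.646 -0.215  0.034]
clip_wide_seat 0.19 [0.535 0.026 0.034]
```

```bash
cat >> h.py <<'E'
def plan(*tg):
    s=arm.observe(); P=s["position"]; Rc=R.from_rotvec(s["ee_rot"])
    print("t",round(s["clock"],2),"P",P.round(4),"yaw",round(np.arctan2(*Rc.as_matrix()[[1,0],1])-np.pi/2,3),"w",round(s["width"]*9.18,2),"F",s["force"].round(1),"g",round(s["gripper_force"],1))
    for x,y,z,yaw in tg:
        yx=np.array([-np.sin(yaw),np.cos(yaw),0]); zz=np.array([0,0,-1.]); M=np.c_[np.cross(yx,zz),yx,zz]
        Rt=R.from_matrix(M); print("rot",(Rc.inv()*Rt).as_rotvec().round(3),"then cm",(M.T@(np.array([x,y,z])-P)*100).round(2))
        P=np.array([x,y,z]); Rc=Rt
E
python3 - <<'E'
from h import *
plan((.427,-.0468,.1,.034),(.427,-.0468,.003,.034),(.427,-.0468,.12,.034),(.6346,-.1477,.12,.205),(.6346,-.1477,.065,.205))
E
```

```text
t 1.7 P [0.1941 0.5941 0.2268] yaw -0.316 w 9.15 F [-0.7  0.1  0. ] g 0.0
rot [ 0.    0.   -0.35] then cm [-21.09 -64.85  12.68]
rot [0. 0. 0.] then cm [0.  0.  9.7]
rot [0. 0. 0.] then cm [  0.    0.  -11.7]
rot [ 0.     0.    -0.171] then cm [-18.27 -14.1    0.  ]
rot [0. 0. 0.] then cm [0.  0.  5.5]
```

>>> {"fn": "carry_out", "kwargs": {"claw": [5, 5, 5, 5, 5, 5, 5, 5, 5, 5, 5, 5, 5, 5, 5, 5, 5, 5, 5, 5], "delta_pos": [[0, 0, 0], [0, 0, 0], [0, 0, 0], [-1.24, -3.81, 0], [-1.24, -3.81, 0], [-1.24, -3.81, 0], [-1.24, -3.81, 0], [-1.24, -3.81, 0], [-1.24, -3.81, 0], [-1.24, -3.81, 0], [-1.24, -3.81, 0], [-1.24, -3.81, 0], [-1.24, -3.81, 0], [-1.24, -3.81, 0], [-1.24, -3.81, 0], [-1.24, -3.81, 0], [-1.24, -3.81, 0], [-1.24, -3.81, 0], [-1.24, -3.81, 0], [0, 0, 0]], "angular": [[0, 0, -0.117], [0, 0, -0.117], [0, 0, -0.116], [0, 0, 0], [0, 0, 0], [0, 0, 0], [0, 0, 0], [0, 0, 0], [0, 0, 0], [0, 0, 0], [0, 0, 0], [0, 0, 0], [0, 0, 0], [0, 0, 0], [0, 0, 0], [0, 0, 0], [0, 0, 0], [0, 0, 0], [0, 0, 0], [0, 0, 0]], "force": 40}}

```text
clock: 3.7
position: [0.4146, -0.0132, 0.2272]
ee_rot: [-0.043, 3.139, -0.002]
force: [0.2, 0.4, -0.2]
width: 0.548
gripper_force: 0.0
```

```bash
python3 - <<'E'
from h import *
plan((.427,-.0468,.04,.034),(.427,-.0468,.003,.034))
E
```

```text
t 3.7 P [ 0.4146 -0.0132  0.2272] yaw 0.027 w 5.03 F [ 0.2  0.4 -0.2] g 0.0
rot [-0.001  0.002 -0.007] then cm [-1.13 -3.4  18.72]
rot [0. 0. 0.] then cm [0.  0.  3.7]
```

>>> {"fn": "carry_out", "kwargs": {"claw": [5, 5, 5, 5, 5, 5, 5, 5, 5, 5, 5, 5, 1, 1, 1, 1, 1, 1], "delta_pos": [[-0.57, -1.7, 2.7], [-0.56, -1.7, 4], [0, 0, 4], [0, 0, 4], [0, 0, 4], [0, 0, 0], [0, 0, 1], [0, 0, 1], [0, 0, 1], [0, 0, 0.7], [0, 0, 0], [0, 0, 0], [0, 0, 0], [0, 0, 0], [0, 0, 0], [0, 0, 0], [0, 0, 0], [0, 0, 0]], "angular": [[0, 0, -0.007], [0, 0, 0], [0, 0, 0], [0, 0, 0], [0, 0, 0], [0, 0, 0], [0, 0, 0], [0, 0, 0], [0, 0, 0], [0, 0, 0], [0, 0, 0], [0, 0, 0], [0, 0, 0], [0, 0, 0], [0, 0, 0], [0, 0, 0], [0, 0, 0], [0, 0, 0]]}}

```text
clock: 5.5
position: [0.4259, -0.0419, 0.0028]
ee_rot: [-0.065, 3.141, 0.0]
force: [0.6, -0.1, 1.1]
width: 0.177
gripper_force: 40.0
```

```bash
python3 - <<'E'
from h import *
p=arm.get_image("top");f=cv2.cvtColor(np.asarray(p["frame"]),cv2.COLOR_RGB2BGR)
q=arm.get_image("side");g=cv2.cvtColor(np.asarray(q["frame"]),cv2.COLOR_RGB2BGR)
cv2.imwrite("pics/g1.png",np.hstack([cv2.resize(a,(390,390),interpolation=cv2.INTER_CUBIC) for a in (f[140:300,210:370],g[160:320,160:320])]))
plan((.427,-.0468,.12,.034),(.6346,-.1477,.12,.205),(.6346,-.1477,.065,.205))
E
```

```text
t 5.6 P [ 0.4259 -0.0419  0.0028] yaw 0.041 w 1.59 F [-0.5 -0.   0.8] g 40.0
rot [0.    0.    0.007] then cm [ -0.1   -0.49 -11.72]
rot [ 0.     0.    -0.171] then cm [-18.27 -14.1    0.  ]
rot [0. 0. 0.] then cm [0.  0.  5.5]
```

View pics/g1.png

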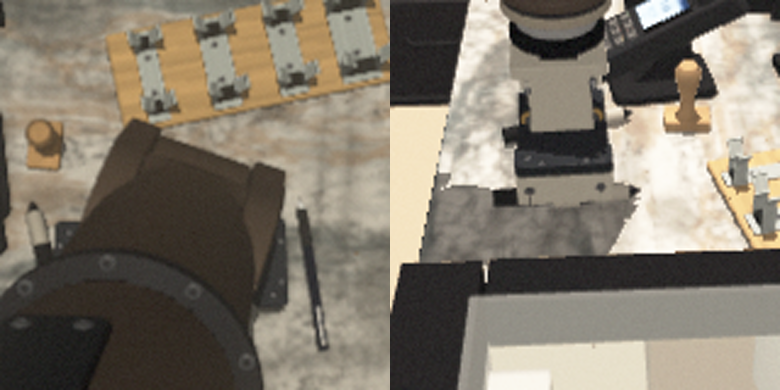

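>>> {"fn": "carry_out", "kwargs": {"claw": [1, 1, 1, 1, 1, 1, 1, 1, 1, 1, 1, 1, 1, 1], "delta_pos": [[0, 0, -2], [0, 0, -3.7], [0, 0, -3], [0, 0, -3], [0, 0, 0], [0, 0, 0], [-2.6, -2, 0], [-2.6, -2, 0], [-2.6, -2, 0], [-2.6, -2, 0], [-2.6, -2, 0], [-2.6, -2, 0], [-2.6, -2, 0], [0, 0, 0]], "angular": [[0, 0, 0], [0, 0, 0], [0, 0, 0], [0, 0, 0], [0, 0, -0.084], [0, 0, -0.08], [0, 0, 0], [0, 0, 0], [0, 0, 0], [0, 0, 0], [0, 0, 0], [0, 0, 0], [0, 0, 0], [0, 0, 0]]}}

```text
clock: 7.0
position: [0.6353, -0.1442, 0.1193]
ee_rot: [-0.32, 3.124, -0.003]
force: [-1.3, -0.4, -0.5]
width: 0.169
gripper_force: 40.0
```

```bash
python3 - <<'E'
from h import *
plan((.6355,-.148,.12,.205),(.6355,-.148,.05,.205),(.6355,-.148,.0225,.205))
E
```

```text
t 7.0 P [ 0.6353 -0.1442  0.1193] yaw 0.204 w 1.55 F [-1.3 -0.4 -0.5] g 40.0
rot [-0.002  0.001 -0.001] then cm [ 0.06 -0.37 -0.07]
rot [0. 0. 0.] then cm [0. 0. 7.]
rot [0. 0. 0.] then cm [0.   0.   2.75]
```

>>> {"fn": "carry_out", "kwargs": {"claw": [1, 1, 1, 1, 1, 1, 1, 1, 1], "delta_pos": [[0.06, -0.37, 0], [0, 0, 2], [0, 0, 2], [0, 0, 1.5], [0, 0, 1], [0, 0, 0.5], [0, 0, 0.5], [0, 0, 0], [0, 0, 0]], "angular": [[0, 0, 0], [0, 0, 0], [0, 0, 0], [0, 0, 0], [0, 0, 0], [0, 0, 0], [0, 0, 0], [0, 0, 0], [0, 0, 0]], "force": 50}}

```text
clock: 7.9
position: [0.633, -0.1458, 0.0452]
ee_rot: [-0.322, 3.124, -0.0]
force: [-0.8, -0.3, -0.2]
width: 0.171
gripper_force: 50.0
```

```bash
python3 - <<'E'
from h import *
plan((.6355,-.148,.0225,.205))
p=arm.get_image("top");f=cv2.cvtColor(np.asarray(p["frame"]),cv2.COLOR_RGB2BGR)
q=arm.get_image("side");g=cv2.cvtColor(np.asarray(q["frame"]),cv2.COLOR_RGB2BGR)
cv2.imwrite("pics/g2.png",np.hstack([cv2.resize(a,(395,395),interpolation=cv2.INTER_CUBIC) for a in (f[90:230,240:380],g[150:290,270:410])]))
E
```

```text
t 7.9 P [ 0.633  -0.1458  0.0452] yaw 0.205 w 1.57 F [-0.8 -0.3 -0.2] g 50.0
rot [-0.     0.001  0.   ] then cm [-0.2  -0.27  2.27]
```

View pics/g2.png

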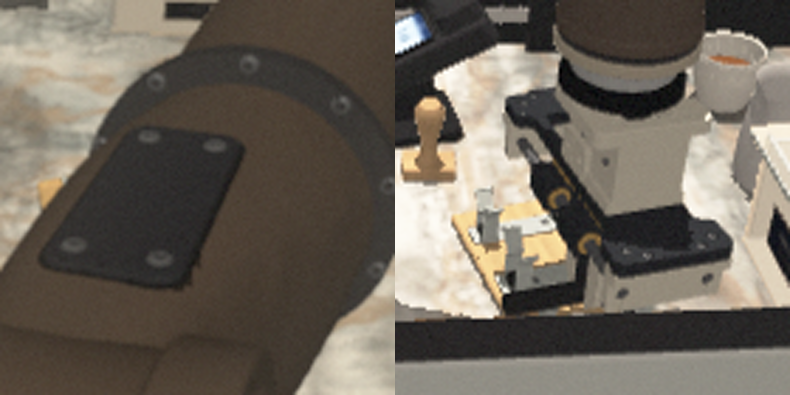

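>>> {"fn": "carry_out", "kwargs": {"claw": [1, 1, 1, 1, 1, 1, 1, 1, 1], "delta_pos": [[-0.1, -0.1, 0.3], [0, 0, 0.4], [0, 0, 0.4], [0, 0, 0.4], [0, 0, 0.3], [0, 0, 0.3], [0, 0, 0.3], [0, 0, 0], [0, 0, 0]], "angular": [[0, 0, 0], [0, 0, 0], [0, 0, 0], [0, 0, 0], [0, 0, 0], [0, 0, 0], [0, 0, 0], [0, 0, 0], [0, 0, 0]]}}

```text
clock: 8.9
position: [0.6339, -0.1471, 0.0225]
ee_rot: [-0.321, 3.124, -0.0]
force: [-6.1, -0.6, 21.6]
width: 0.168
gripper_force: 50.0
```

>>> {"fn": "carry_out", "kwargs": {"claw": [4, 4, 4, 4, 4, 4, 4, 4, 4, 4, 4, 4, 4, 4, 4, 4], "delta_pos": [[0, 0, 0], [0, 0, 0], [0, 0, 0], [0, 0, -2], [0, 0, -4], [0, 0, -4], [0, 0, -2], [4, 3, 0], [4, 3, 0], [4, 3, 0], [4, 3, 0], [4, 3, 0], [0, 4, 0], [0, 3, 0], [0, 0, 0], [0, 0, 0]], "angular": [[0, 0, 0], [0, 0, 0], [0, 0, 0], [0, 0, 0], [0, 0, 0], [0, 0, 0], [0, 0, 0], [0, 0, 0], [0, 0, 0], [0, 0, 0], [0, 0, 0], [0, 0, 0], [0, 0, 0], [0, 0, 0], [0, 0, 0], [0, 0, 0]]}}

```text
clock: 10.5
position: [0.3931, 0.0286, 0.1407]
ee_rot: [0.325, -3.125, -0.0]
force: [-0.1, -0.9, -0.0]
width: 0.441
gripper_force: 0.0
```

```bash
python3 - <<'E'
from h import *
plan((.4277,.067,.1,.279),(.4277,.067,.003,.279))
p=arm.get_image("top");f=cv2.cvtColor(np.asarray(p["frame"]),cv2.COLOR_RGB2BGR)
q=arm.get_image("side");g=cv2.cvtColor(np.asarray(q["frame"]),cv2.COLOR_RGB2BGR)
cv2.imwrite("pics/g3.png",np.hstack([cv2.resize(a,(395,395),interpolation=cv2.INTER_CUBIC) for a in (f[90:230,240:380],g[150:290,270:410])]))
for r in arm.place_of("marker_a_mid",p): print(round(r["conf"],2),onz(p,np.array(r["centre"])*[560,420],.0285).round(4),onz(p,np.array(r["centre"])*[560,420],.0085).round(4))
E
```

```text
t 10.5 P [0.3931 0.0286 0.1407] yaw 0.207 w 4.04 F [-0.1 -0.9 -0. ] g 0.0
rot [ 0.    -0.    -0.072] then cm [-4.38  2.74  4.07]
rot [0. 0. 0.] then cm [0.  0.  9.7]
0.83 [ 0.6374 -0.1554  0.0285] [ 0.6433 -0.158   0.0085]
```

View pics/g3.png

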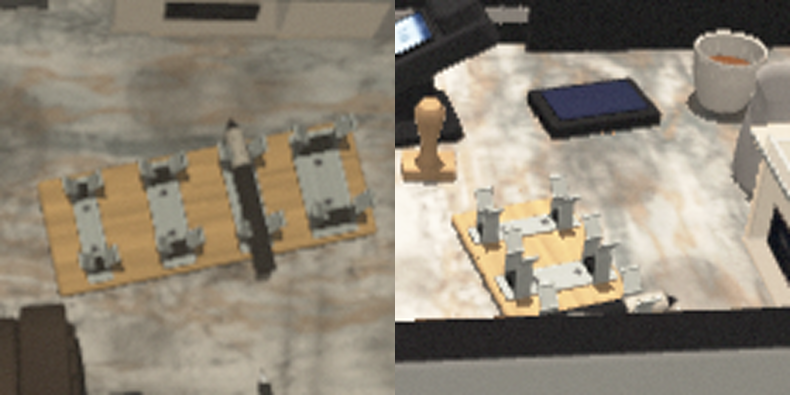

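```bash
python3 - <<'E'
from h import *
p=arm.get_image("top");f=cv2.cvtColor(np.asarray(p["frame"]),cv2.COLOR_RGB2BGR)
q=arm.get_image("side");g=cv2.cvtColor(np.asarray(q["frame"]),cv2.COLOR_RGB2BGR)
cv2.imwrite("pics/g4.png",np.hstack([cv2.resize(a,(500,600) if i==0 else (300,600),interpolation=cv2.INTER_CUBIC) for i,a in enumerate((f[130:196,295:350],g[210:270,330:360]))]))
for r in arm.trace("marker_a_mid",p):
    pts=np.argwhere(r["region"])[:,::-1]
    W=np.array([onz(p,c,.0285)[:2] for c in pts]); m=W.mean(0); a=np.linalg.svd(W-m,full_matrices=False)[2][0]; a*=np.sign(a[0]); t=(W-m)@a
    print(r["conf"],pts.min(0),pts.max(0),(m+a*(t.max()+t.min())/2).round(4),np.arctan2(a[1],a[0]),np.ptp(t))
E
```

```text
0.72 [319 133] [336 187] [ 0.6331 -0.1461] 0.22347876596337432 0.12825881409321271
```

View pics/g4.png

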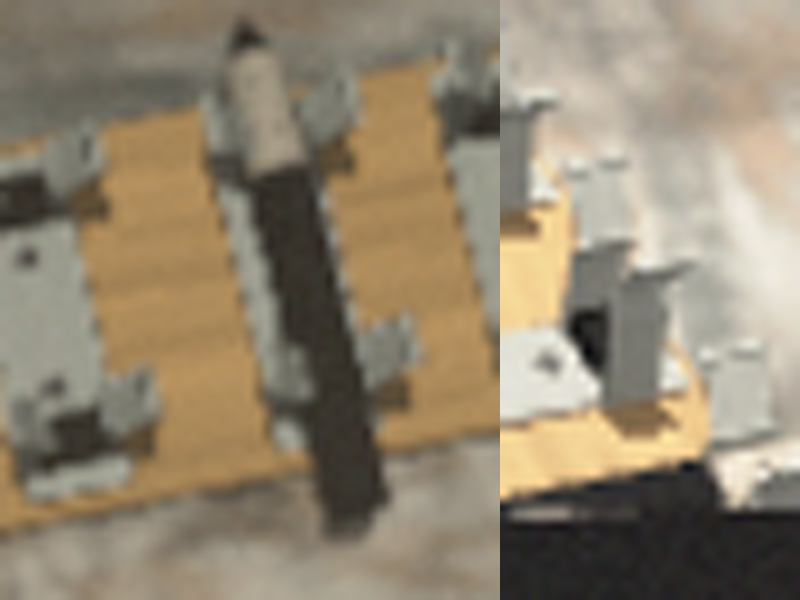

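```bash
python3 - <<'E'
from h import *
p=arm.get_image("top");q=arm.get_image("side")
f=cv2.cvtColor(np.asarray(p["frame"]),cv2.COLOR_RGB2BGR);g=cv2.cvtColor(np.asarray(q["frame"]),cv2.COLOR_RGB2BGR)
cv2.imwrite("pics/term.png",np.hstack([cv2.resize(a,(400,500),interpolation=cv2.INTER_CUBIC) for a in (f[155:255,160:240],g[135:235,200:280])]))
for r,c in ((247,178),(245,212)): print(onz(p,(c,r),.0).round(3),onz(p,(c,r),.05).round(3),onz(p,(c,r),.1).round(3))
E
```

```text
[0.432 0.183 0.   ] [0.428 0.173 0.05 ] [0.424 0.163 0.1  ]
[0.439 0.108 0.   ] [0.434 0.101 0.05 ] [0.43  0.095 0.1  ]
```

View pics/term.png

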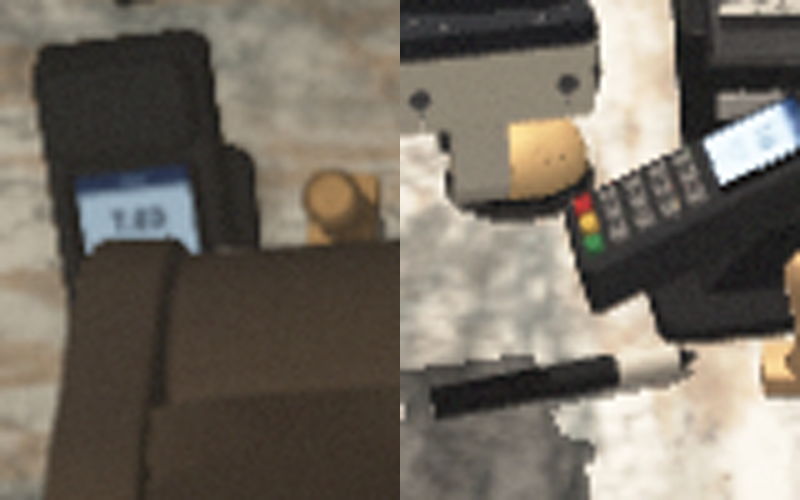

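```bash
python3 - <<'E'
from h import *
p=arm.get_image("top");q=arm.get_image("side")
def tri(a,b):
    o1,d1=ray(p,a);o2,d2=ray(q,b);s=np.linalg.lstsq(np.c_[d1,-d2],o2-o1,rcond=None)[0]
    A,B=o1+d1*s[0],o2+d2*s[1];print(((A+B)/2).round(3),np.linalg.norm(A-B).round(3))
tri((211,245),(240,196.6)); tri((206,241),(239,184)); tri((206,162),(303,155))
plan((.422,.0655,.1,.279),(.422,.0655,.003,.279))
E
```

```text
[0.441 0.108 0.021] 0.008
[0.443 0.114 0.053] 0.001
[0.593 0.111 0.129] 0.001
t 11.0 P [0.3932 0.0279 0.1407] yaw 0.204 w 4.0 F [-0.2  0.7 -0.7] g 0.0
rot [-0.    -0.    -0.075] then cm [-3.8   2.82  4.07]
rot [0. 0. 0.] then cm [0.  0.  9.7]
```

>>> {"fn": "carry_out", "kwargs": {"claw": [3, 3, 3, 3, 3, 3, 3, 3, 3, 3, 3, 3, 0.8, 0.8, 0.8, 0.8, 0.8], "delta_pos": [[0, 0, 0], [-1.8, 1.4, 0], [-1.8, 1.4, 0], [0, 0, 0], [0, 0, 3], [0, 0, 3], [0, 0, 3], [0, 0, 2], [0, 0, 1.4], [0, 0, 1], [0, 0, 0.4], [0, 0, 0], [0, 0, 0], [0, 0, 0], [0, 0, 0], [0, 0, 0], [0, 0, 0]], "angular": [[0, 0, -0.075], [0, 0, 0], [0, 0, 0], [0, 0, 0], [0, 0, 0], [0, 0, 0], [0, 0, 0], [0, 0, 0], [0, 0, 0], [0, 0, 0], [0, 0, 0], [0, 0, 0], [0, 0, 0], [0, 0, 0], [0, 0, 0], [0, 0, 0], [0, 0, 0]], "force": 50}}

```text
clock: 12.7
position: [0.4205, 0.0652, 0.0032]
ee_rot: [-0.439, 3.11, 0.0]
force: [-1.0, 0.1, 6.8]
width: 0.168
gripper_force: 50.0
```

```bash
python3 - <<'E'
from h import *
x=arm.observe()["position"]; o=(.4277-x[0])*np.cos(.279)+(.067-x[1])*np.sin(.279); print("mid ahead by",o)
u=np.array([np.cos(.208),np.sin(.208)]); s=np.array([.621,-.085])-o*u
plan((x[0],x[1],.13,.279),(*s,.13,.208),(*s,.0225,.208))
E
```

```text
mid ahead by 0.007381306927038207
t 12.7 P [0.4205 0.0652 0.0032] yaw 0.28 w 1.54 F [-1.   0.1  6.8] g 50.0
rot [0.    0.001 0.001] then cm [  0.     0.   -12.68]
rot [0.    0.    0.071] then cm [-15.77 -18.84   0.  ]
rot [0. 0. 0.] then cm [ 0.    0.   10.75]
```

>>> {"fn": "carry_out", "kwargs": {"claw": [0.8, 0.8, 0.8, 0.8, 0.8, 0.8, 0.8, 0.8, 0.8, 0.8, 0.8, 0.8, 0.8, 0.8], "delta_pos": [[0, 0, -2], [0, 0, -4], [0, 0, -4], [0, 0, -2.7], [0, 0, 0], [-1.97, -2.36, 0], [-1.97, -2.36, 0], [-1.97, -2.36, 0], [-1.97, -2.36, 0], [-1.97, -2.36, 0], [-1.97, -2.36, 0], [-1.97, -2.36, 0], [-1.97, -2.36, 0], [0, 0, 0]], "angular": [[0, 0, 0], [0, 0, 0], [0, 0, 0], [0, 0, 0], [0, 0, 0.071], [0, 0, 0], [0, 0, 0], [0, 0, 0], [0, 0, 0], [0, 0, 0], [0, 0, 0], [0, 0, 0], [0, 0, 0], [0, 0, 0]]}}

```text
clock: 14.1
position: [0.6157, -0.0904, 0.1298]
ee_rot: [-0.323, 3.123, -0.004]
force: [-0.3, -0.2, 0.5]
width: 0.172
gripper_force: 50.0
```

```bash
python3 - <<'E'
from h import *
plan((.6138,-.0865,.045,.208),(.6138,-.0865,.0225,.208))
E
```

```text
t 14.1 P [ 0.6157 -0.0904  0.1298] yaw 0.206 w 1.58 F [-0.3 -0.2  0.5] g 50.0
rot [-0.003  0.001 -0.002] then cm [0.11 0.42 8.48]
rot [0. 0. 0.] then cm [0.   0.   2.25]
```

>>> {"fn": "carry_out", "kwargs": {"claw": [0.8, 0.8, 0.8, 0.8, 0.8, 0.8, 0.8, 0.8], "delta_pos": [[0, 0.2, 0], [0, 0, 2], [0, 0, 2], [0, 0, 2], [0, 0, 1], [0, 0, 0], [0, 0, 0], [0, 0, 0]], "angular": [[0, 0, 0], [0, 0, 0], [0, 0, 0], [0, 0, 0], [0, 0, 0], [0, 0, 0], [0, 0, 0], [0, 0, 0]]}}

```text
clock: 14.9
position: [0.6136, -0.0848, 0.0608]
ee_rot: [-0.328, 3.123, -0.0]
force: [-0.4, -0.0, 0.4]
width: 0.174
gripper_force: 50.0
```

```bash
python3 - <<'E'
from h import *
plan((.6138,-.0865,.045,.208),(.6138,-.0865,.0225,.208))
E
```

```text
t 14.9 P [ 0.6136 -0.0848  0.0608] yaw 0.209 w 1.6 F [-0.4 -0.   0.4] g 50.0
rot [-0.     0.002  0.001] then cm [ 0.02 -0.17  1.58]
rot [0. 0. 0.] then cm [0.   0.   2.25]
```

Go down, release, rise, shut and press with closed fingers to confirm the height.

>>> {"fn": "carry_out", "kwargs": {"claw": [0.8, 0.8, 0.8, 0.8, 0.8, 0.8, 0.8, 0.8, 0.8, 0.8, 0.8, 0.8], "delta_pos": [[0, -0.17, 0.5], [0, 0, 0.5], [0, 0, 0.5], [0, 0, 0.4], [0, 0, 0.4], [0, 0, 0.4], [0, 0, 0.3], [0, 0, 0.3], [0, 0, 0.3], [0, 0, 0.2], [0, 0, 0], [0, 0, 0]], "angular": [[0, 0, 0], [0, 0, 0], [0, 0, 0], [0, 0, 0], [0, 0, 0], [0, 0, 0], [0, 0, 0], [0, 0, 0], [0, 0, 0], [0, 0, 0], [0, 0, 0], [0, 0, 0]]}}

```text
clock: 16.1
position: [0.6133, -0.0868, 0.0231]
ee_rot: [-0.327, 3.124, 0.001]
force: [-6.3, -0.0, 19.8]
width: 0.171
gripper_force: 50.0
```

>>> {"fn": "carry_out", "kwargs": {"claw": [3, 3, 3, 3, 3, 3, 0, 0, 0, 0, 0, 0, 0, 0, 0, 0, 0, 0], "delta_pos": [[0, 0, 0], [0, 0, 0], [0, 0, -2], [0, 0, -2], [0, 0, 0], [0, 0, 0], [0, 0, 0], [0, 0, 0], [0, 0, 0], [0, 0, 0], [0, 0, 0], [0, 0, 1], [0, 0, 0.5], [0, 0, 0.4], [0, 0, 0.3], [0, 0, 0.2], [0, 0, 0], [0, 0, 0]], "angular": [[0, 0, 0], [0, 0, 0], [0, 0, 0], [0, 0, 0], [0, 0, 0], [0, 0, 0], [0, 0, 0], [0, 0, 0], [0, 0, 0], [0, 0, 0], [0, 0, 0], [0, 0, 0], [0, 0, 0], [0, 0, 0], [0, 0, 0], [0, 0, 0], [0, 0, 0], [0, 0, 0]]}}

```text
clock: 17.9
position: [0.6135, -0.0866, 0.0379]
ee_rot: [-0.328, 3.124, -0.0]
force: [0.0, -0.4, -0.8]
width: 0.0
gripper_force: 0.0
```

```bash
python3 - <<'E'
from h import *
plan((.6135,-.0866,.13,.208),(.428,-.1717,.13,.16),(.428,-.1717,.0015,.16))
E
```

```text
t 17.9 P [ 0.6135 -0.0866  0.0379] yaw 0.209 w 0.0 F [ 0.  -0.4 -0.8] g 0.0
rot [-0.     0.     0.001] then cm [-0.    0.   -9.21]
rot [0.    0.    0.048] then cm [19.67 -5.45  0.  ]
rot [0. 0. 0.] then cm [ 0.    0.   12.85]
```

>>> {"fn": "carry_out", "kwargs": {"claw": [0, 0, 3, 3, 3, 3, 3, 3, 3, 3, 3, 3, 3, 3, 3], "delta_pos": [[0, 0, -3], [0, 0, -4], [0, 0, -2.2], [3.28, -0.91, 0], [3.28, -0.91, 0], [3.28, -0.91, 0], [3.28, -0.91, 0], [3.28, -0.91, 0], [3.27, -0.9, 0], [0, 0, 0], [0, 0, 3], [0, 0, 3], [0, 0, 2], [0, 0, 0], [0, 0, 0]], "angular": [[0, 0, 0], [0, 0, 0], [0, 0, 0.048], [0, 0, 0], [0, 0, 0], [0, 0, 0], [0, 0, 0], [0, 0, 0], [0, 0, 0], [0, 0, 0], [0, 0, 0], [0, 0, 0], [0, 0, 0], [0, 0, 0], [0, 0, 0]]}}

```text
clock: 19.4
position: [0.4283, -0.172, 0.0501]
ee_rot: [0.253, -3.131, -0.0]
force: [0.7, 0.2, 0.6]
width: 0.328
gripper_force: 0.0
```

```bash
python3 - <<'E'
from h import *
plan((.428,-.1717,.0015,.16))
E
```

```text
t 19.4 P [ 0.4283 -0.172   0.0501] yaw 0.161 w 3.01 F [0.7 0.2 0.6] g 0.0
rot [ 0.    -0.     0.001] then cm [0.02 0.04 4.86]
```

>>> {"fn": "carry_out", "kwargs": {"claw": [3, 3, 3, 3, 3, 3, 3, 3, 3, 0, 0, 0, 0, 0, 0], "delta_pos": [[0, 0, 1.5], [0, 0, 1.2], [0, 0, 0.8], [0, 0, 0.6], [0, 0, 0.4], [0, 0, 0.25], [0, 0, 0.1], [0, 0, 0], [0, 0, 0], [0, 0, 0], [0, 0, 0], [0, 0, 0], [0, 0, 0], [0, 0, 0], [0, 0, 0]], "angular": [[0, 0, 0], [0, 0, 0], [0, 0, 0], [0, 0, 0], [0, 0, 0], [0, 0, 0], [0, 0, 0], [0, 0, 0], [0, 0, 0], [0, 0, 0], [0, 0, 0], [0, 0, 0], [0, 0, 0], [0, 0, 0], [0, 0, 0]]}}

```text
clock: 20.9
position: [0.428, -0.1719, 0.0013]
ee_rot: [-0.253, 3.131, 0.0]
force: [-0.6, 0.7, 1.3]
width: 0.094
gripper_force: 50.0
```

```bash
python3 - <<'E'
from h import *
x=arm.observe()["position"]; o=(.4282-x[0])*np.cos(.16)+(-.1717-x[1])*np.sin(.16); print(o)
s=(.6075,-.0223)
plan((x[0],x[1],.13,.16),(*s,.13,.208),(*s,.0215,.208))
E
```

```text
0.0002084511749903196
t 20.9 P [ 0.428  -0.1719  0.0013] yaw 0.161 w 0.86 F [-0.6  0.7  1.3] g 50.0
rot [0.    0.    0.001] then cm [  0.     0.   -12.87]
rot [ 0.     0.    -0.048] then cm [-20.65  10.94   0.  ]
rot [0. 0. 0.] then cm [ 0.    0.   10.85]
```

>>> {"fn": "carry_out", "kwargs": {"claw": [0, 0, 0, 0, 0, 0, 0, 0, 0, 0, 0, 0, 0, 0, 0, 0], "delta_pos": [[0, 0, -2], [0, 0, -4], [0, 0, -4], [0, 0, -2.9], [-2.95, 1.56, 0], [-2.95, 1.56, 0], [-2.95, 1.56, 0], [-2.95, 1.56, 0], [-2.95, 1.56, 0], [-2.95, 1.56, 0], [-2.95, 1.58, 0], [0, 0, 3], [0, 0, 3], [0, 0, 1.5], [0, 0, 0], [0, 0, 0]], "angular": [[0, 0, 0], [0, 0, 0], [0, 0, 0], [0, 0, -0.048], [0, 0, 0], [0, 0, 0], [0, 0, 0], [0, 0, 0], [0, 0, 0], [0, 0, 0], [0, 0, 0], [0, 0, 0], [0, 0, 0], [0, 0, 0], [0, 0, 0], [0, 0, 0]]}}

```text
clock: 22.5
position: [0.6075, -0.0225, 0.0559]
ee_rot: [-0.327, 3.124, -0.0]
force: [0.2, -0.9, -0.2]
width: 0.096
gripper_force: 50.0
```

```bash
python3 - <<'E'
from h import *
plan((.6075,-.0223,.05,.208),(.6075,-.0223,.0215,.208))
q=arm.get_image("side");g=cv2.cvtColor(np.asarray(q["frame"]),cv2.COLOR_RGB2BGR)
cv2.imwrite("pics/g5.png",cv2.resize(g[160:270,270:400],None,fx=5.5,fy=5.4,interpolation=cv2.INTER_CUBIC))
E
```

```text
t 22.5 P [ 0.6075 -0.0225  0.0559] yaw 0.209 w 0.89 F [ 0.2 -0.9 -0.2] g 50.0
rot [-0.     0.     0.001] then cm [-0.01  0.02  0.59]
rot [0. 0. 0.] then cm [0.   0.   2.85]
```

View pics/g5.png

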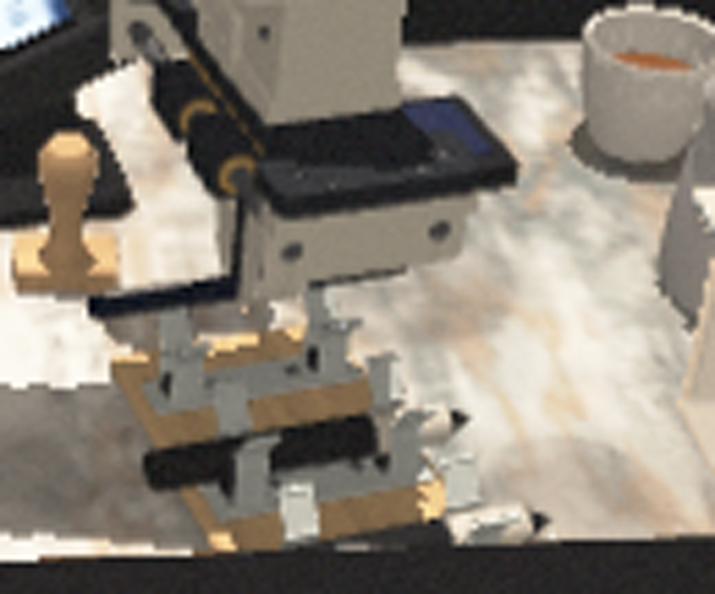

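>>> {"fn": "carry_out", "kwargs": {"claw": [0, 0, 0, 0, 0, 0, 0, 0, 0, 0, 0, 0], "delta_pos": [[0, 0, 0.5], [0, 0, 0.5], [0, 0, 0.4], [0, 0, 0.4], [0, 0, 0.4], [0, 0, 0.4], [0, 0, 0.3], [0, 0, 0.3], [0, 0, 0.2], [0, 0, 0.1], [0, 0, 0], [0, 0, 0]], "angular": [[0, 0, 0], [0, 0, 0], [0, 0, 0], [0, 0, 0], [0, 0, 0], [0, 0, 0], [0, 0, 0], [0, 0, 0], [0, 0, 0], [0, 0, 0], [0, 0, 0], [0, 0, 0]]}}

```text
clock: 23.75
position: [0.6072, -0.0224, 0.0211]
ee_rot: [-0.327, 3.124, 0.0]
force: [-4.4, -2.4, 14.0]
width: 0.096
gripper_force: 50.0
```

>>> {"fn": "carry_out", "kwargs": {"claw": [3, 3, 3, 3, 3, 3, 0, 0, 0, 0, 0, 0, 0, 0, 0, 0, 0, 0], "delta_pos": [[0, 0, 0], [0, 0, 0], [0, 0, -2], [0, 0, -2], [0, 0, 0], [0, 0, 0], [0, 0, 0], [0, 0, 0], [0, 0, 0], [0, 0, 0], [0, 0, 0], [0, 0, 1], [0, 0, 0.6], [0, 0, 0.6], [0, 0, 0.5], [0, 0, 0.3], [0, 0, 0], [0, 0, 0]], "angular": [[0, 0, 0], [0, 0, 0], [0, 0, 0], [0, 0, 0], [0, 0, 0], [0, 0, 0], [0, 0, 0], [0, 0, 0], [0, 0, 0], [0, 0, 0], [0, 0, 0], [0, 0, 0], [0, 0, 0], [0, 0, 0], [0, 0, 0], [0, 0, 0], [0, 0, 0], [0, 0, 0]]}}

```text
clock: 25.55
position: [0.607, -0.0224, 0.0305]
ee_rot: [0.327, -3.124, 0.0]
force: [-1.7, -1.2, 5.4]
width: 0.006
gripper_force: 3.0
```

```bash
python3 - <<'E'
from h import *
plan((.607,-.0224,.14,.208),(.42,-.255,.14,-.019),(.42,-.258,.005,-.019))
E
```

```text
t 25.55 P [ 0.607  -0.0224  0.0305] yaw 0.209 w 0.05 F [-1.7 -1.2  5.4] g 3.0
rot [ 0.    -0.     0.001] then cm [  0.     0.   -10.95]
rot [0.    0.    0.227] then cm [ 18.25 -23.61   0.  ]
rot [0. 0. 0.] then cm [-1.00e-02 -3.00e-01  1.35e+01]
```

>>> {"fn": "carry_out", "kwargs": {"claw": [0, 0, 0, 0, 9.1, 9.1, 9.1, 9.1, 9.1, 9.1, 9.1, 9.1, 9.1, 9.1, 9.1, 9.1, 9.1, 9.1], "delta_pos": [[0, 0, -3], [0, 0, -4], [0, 0, -4], [0, 0, 0], [0, 0, 0], [2.28, -2.95, 0], [2.28, -2.95, 0], [2.28, -2.95, 0], [2.28, -2.95, 0], [2.28, -2.95, 0], [2.28, -2.95, 0], [2.28, -2.95, 0], [2.28, -2.95, 0], [0, 0, 0], [0, 0, 3], [0, 0, 2], [0, 0, 0], [0, 0, 0]], "angular": [[0, 0, 0], [0, 0, 0], [0, 0, 0], [0, 0, 0.114], [0, 0, 0.113], [0, 0, 0], [0, 0, 0], [0, 0, 0], [0, 0, 0], [0, 0, 0], [0, 0, 0], [0, 0, 0], [0, 0, 0], [0, 0, 0], [0, 0, 0], [0, 0, 0], [0, 0, 0], [0, 0, 0]]}}

```text
clock: 27.35
position: [0.4208, -0.2546, 0.0904]
ee_rot: [-0.028, -3.141, -0.0]
force: [-0.1, -0.1, 0.1]
width: 0.991
gripper_force: 0.0
```

```bash
python3 - <<'E'
from h import *
plan((.42,-.258,.035,-.019),(.42,-.258,.005,-.019))
p=arm.get_image("top");f=cv2.cvtColor(np.asarray(p["frame"]),cv2.COLOR_RGB2BGR)
q=arm.get_image("side");g=cv2.cvtColor(np.asarray(q["frame"]),cv2.COLOR_RGB2BGR)
cv2.imwrite("pics/g6.png",np.hstack([cv2.resize(a,(395,395),interpolation=cv2.INTER_CUBIC) for a in (f[130:310,255:435],g[150:400,150:400])]))
E
```

```text
t 27.35 P [ 0.4208 -0.2546  0.0904] yaw -0.018 w 9.1 F [-0.1 -0.1  0.1] g 0.0
rot [ 0.    -0.001  0.001] then cm [ 0.07 -0.34  5.54]
rot [0. 0. 0.] then cm [0. 0. 3.]
```

View pics/g6.png

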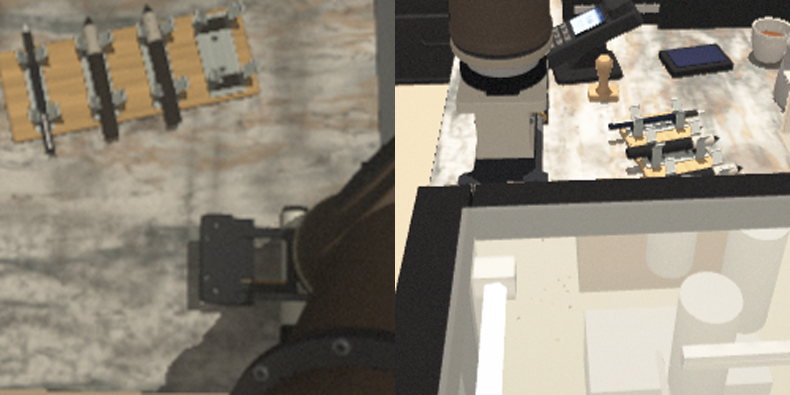

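>>> {"fn": "carry_out", "kwargs": {"claw": [9.1, 9.1, 9.1, 9.1, 9.1, 9.1, 9.1], "delta_pos": [[0, -0.2, 1.5], [0, 0, 1.5], [0, 0, 1.5], [0, 0, 1], [0, 0, 0.5], [0, 0, 0], [0, 0, 0]], "angular": [[0, 0, 0], [0, 0, 0], [0, 0, 0], [0, 0, 0], [0, 0, 0], [0, 0, 0], [0, 0, 0]]}}

```text
clock: 28.15
position: [0.421, -0.257, 0.0307]
ee_rot: [0.028, 3.141, -0.0]
force: [-0.5, -0.4, 0.3]
width: 0.99
gripper_force: 0.0
```

>>> {"fn": "carry_out", "kwargs": {"claw": [9.1, 9.1, 9.1, 9.1, 9.1, 9.1, 2, 2, 2, 2, 2, 2, 2, 2, 2, 2], "delta_pos": [[0, 0, 0.6], [0, 0, 0.7], [0, 0, 0.7], [0, 0, 0.5], [0, 0, 0], [0, 0, 0], [0, 0, 0], [0, 0, 0], [0, 0, 0], [0, 0, 0], [0, 0, 0], [0, 0, 0], [0, 0, 0], [0, 0, 0], [0, 0, 0], [0, 0, 0]], "angular": [[0, 0, 0], [0, 0, 0], [0, 0, 0], [0, 0, 0], [0, 0, 0], [0, 0, 0], [0, 0, 0], [0, 0, 0], [0, 0, 0], [0, 0, 0], [0, 0, 0], [0, 0, 0], [0, 0, 0], [0, 0, 0], [0, 0, 0], [0, 0, 0]], "force": 40}}

```text
clock: 29.75
position: [0.4206, -0.2567, 0.0052]
ee_rot: [-0.028, -3.141, -0.0]
force: [-1.1, -0.3, -0.1]
width: 0.295
gripper_force: 40.0
```

```bash
python3 - <<'E'
from h import *
plan((.42,-.257,.15,-.019),(.42,-.2,.15,-.019),(.6475,-.211,.15,.208),(.6475,-.211,.075,.208),(.6475,-.211,.025,.208))
E
```

```text
t 29.75 P [ 0.4206 -0.2567  0.0052] yaw -0.018 w 2.7 F [-1.1 -0.3 -0.1] g 40.0
rot [ 0.    -0.     0.001] then cm [  0.06  -0.03 -14.48]
rot [0. 0. 0.] then cm [0.11 5.7  0.  ]
rot [ 0.     0.    -0.227] then cm [-22.03  -5.77   0.  ]
rot [0. 0. 0.] then cm [0.  0.  7.5]
rot [0. 0. 0.] then cm [0. 0. 5.]
```

>>> {"fn": "carry_out", "kwargs": {"claw": [2, 2, 2, 2, 2, 2, 2, 2, 2, 2, 2, 2, 2, 2, 2, 2, 2, 2], "delta_pos": [[0, 0, -2], [0, 0.5, -4], [0, 1, -4], [0, 2, -3], [0, 2.2, -1.5], [0, 0, 0], [0, 0, 0], [-2.75, -0.72, 0], [-2.75, -0.72, 0], [-2.75, -0.72, 0], [-2.75, -0.72, 0], [-2.75, -0.72, 0], [-2.75, -0.72, 0], [-2.75, -0.72, 0], [-2.78, -0.73, 0], [0, 0, 0], [0, 0, 0], [0, 0, 0]], "angular": [[0, 0, 0], [0, 0, 0], [0, 0, 0], [0, 0, 0], [0, 0, 0], [0, 0, -0.114], [0, 0, -0.113], [0, 0, 0], [0, 0, 0], [0, 0, 0], [0, 0, 0], [0, 0, 0], [0, 0, 0], [0, 0, 0], [0, 0, 0], [0, 0, 0], [0, 0, 0], [0, 0, 0]]}}

```text
clock: 31.55
position: [0.6479, -0.2108, 0.15]
ee_rot: [0.327, -3.123, -0.0]
force: [-0.1, 0.8, -0.3]
width: 0.293
gripper_force: 40.0
```

```bash
python3 - <<'E'
from h import *
plan((.6475,-.211,.075,.208),(.6475,-.211,.025,.208))
p=arm.get_image("top");f=cv2.cvtColor(np.asarray(p["frame"]),cv2.COLOR_RGB2BGR)
q=arm.get_image("side");g=cv2.cvtColor(np.asarray(q["frame"]),cv2.COLOR_RGB2BGR)
cv2.imwrite("pics/g7.png",np.hstack([cv2.resize(a,(395,395),interpolation=cv2.INTER_CUBIC) for a in (f[90:250,255:415],g[150:330,270:450])]))
E
```

```text
t 31.55 P [ 0.6479 -0.2108  0.15  ] yaw 0.208 w 2.69 F [-0.1  0.8 -0.3] g 40.0
rot [ 0.    -0.001  0.   ] then cm [ 0.05 -0.01  7.5 ]
rot [0. 0. 0.] then cm [0. 0. 5.]
```

View pics/g7.png

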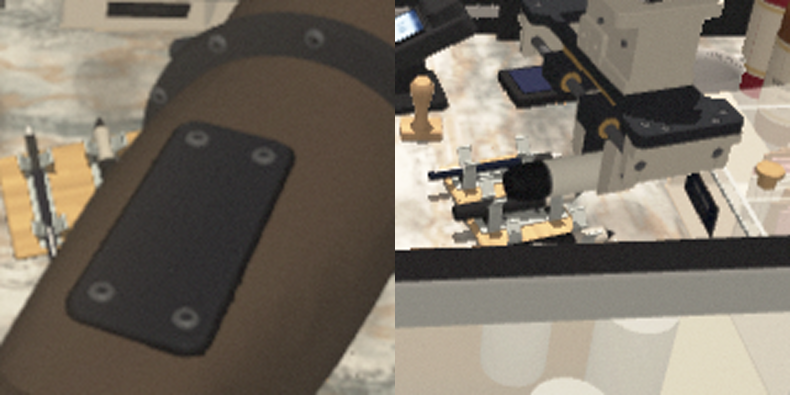

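>>> {"fn": "carry_out", "kwargs": {"claw": [2, 2, 2, 2, 2, 2, 2, 2], "delta_pos": [[0, 0, 2], [0, 0, 2], [0, 0, 2], [0, 0, 1.5], [0, 0, 1], [0, 0, 0.8], [0, 0, 0], [0, 0, 0]], "angular": [[0, 0, 0], [0, 0, 0], [0, 0, 0], [0, 0, 0], [0, 0, 0], [0, 0, 0], [0, 0, 0], [0, 0, 0]], "force": 55}}

```text
clock: 32.45
position: [0.6495, -0.2107, 0.0577]
ee_rot: [-0.328, 3.124, -0.0]
force: [0.3, 1.1, -0.2]
width: 0.286
gripper_force: 55.0
```

>>> {"fn": "carry_out", "kwargs": {"claw": [2, 2, 2, 2, 2, 2, 2, 2, 2, 2, 2], "delta_pos": [[0, 0, 0.4], [0, 0, 0.4], [0, 0, 0.4], [0, 0, 0.4], [0, 0, 0.4], [0, 0, 0.3], [0, 0, 0.3], [0, 0, 0.3], [0, 0, 0.3], [0, 0, 0], [0, 0, 0]], "angular": [[0, 0, 0], [0, 0, 0], [0, 0, 0], [0, 0, 0], [0, 0, 0], [0, 0, 0], [0, 0, 0], [0, 0, 0], [0, 0, 0], [0, 0, 0], [0, 0, 0]]}}

```text
clock: 33.55
position: [0.6488, -0.2103, 0.0252]
ee_rot: [0.328, -3.124, -0.001]
force: [-1.3, 1.3, 3.8]
width: 0.291
gripper_force: 55.0
```

>>> {"fn": "carry_out", "kwargs": {"claw": [4.2, 4.2, 4.2, 4.2, 4.2, 4.2, 0, 0, 0, 0, 0, 0, 0, 0, 0, 0], "delta_pos": [[0, 0, 0], [0, 0, 0], [0, 0, -2], [0, 0, -2.5], [0, 0, 0], [0, 0, 0], [0, 0, 0], [0, 0, 0], [0, 0, 0], [0, 0, 0], [0, 0, 1], [0, 0, 0.6], [0, 0, 0.4], [0, 0, 0.25], [0, 0, 0], [0, 0, 0]], "angular": [[0, 0, 0], [0, 0, 0], [0, 0, 0], [0, 0, 0], [0, 0, 0], [0, 0, 0], [0, 0, 0], [0, 0, 0], [0, 0, 0], [0, 0, 0], [0, 0, 0], [0, 0, 0], [0, 0, 0], [0, 0, 0], [0, 0, 0], [0, 0, 0]]}}

```text
clock: 35.15
position: [0.6488, -0.2111, 0.0482]
ee_rot: [0.327, -3.124, 0.0]
force: [-2.0, 1.4, 6.8]
width: 0.005
gripper_force: 3.5
```

>>> {"fn": "carry_out", "kwargs": {"claw": [0, 0, 0, 0, 0, 0, 0, 0, 0, 0, 0, 0], "delta_pos": [[0, 0, -3], [0, 3.2, 0], [0, 3.2, 0], [0, 0, 0], [0, 0, 1.5], [0, 0, 1], [0, 0, 0.6], [0, 0, 0.5], [0, 0, 0.4], [0, 0, 0.1], [0, 0, 0], [0, 0, 0]], "angular": [[0, 0, 0], [0, 0, 0], [0, 0, 0], [0, 0, 0], [0, 0, 0], [0, 0, 0], [0, 0, 0], [0, 0, 0], [0, 0, 0], [0, 0, 0], [0, 0, 0], [0, 0, 0]]}}

```text
clock: 36.35
position: [0.6357, -0.1489, 0.0373]
ee_rot: [-0.326, 3.124, -0.001]
force: [-1.9, -1.3, 4.6]
width: 0.004
gripper_force: 2.7
```

>>> {"fn": "carry_out", "kwargs": {"claw": [0, 0, 0, 0, 0, 0, 0, 0, 0, 0, 0, 0], "delta_pos": [[0, 0, -3], [0, 0, -4], [0, 0, -4], [4, 1, 0], [4, 1, 0], [4, 1, 0], [4, 1, 0], [4, 1, 0], [2, 4, 0], [0, 4, 0], [0, 0, 0], [0, 0, 0]], "angular": [[0, 0, 0], [0, 0, 0], [0, 0, 0], [0, 0, 0], [0, 0, 0], [0, 0, 0], [0, 0, 0], [0, 0, 0], [0, 0, 0], [0, 0, 0], [0, 0, 0], [0, 0, 0]]}}

```text
clock: 37.55
position: [0.394, -0.0658, 0.1471]
ee_rot: [-0.331, 3.123, 0.0]
force: [-0.3, -0.4, 1.0]
width: 0.008
gripper_force: 0.0
```

```bash
python3 - <<'E'
from h import *
p=arm.get_image("top");f=cv2.cvtColor(np.asarray(p["frame"]),cv2.COLOR_RGB2BGR)
cv2.imwrite("pics/end.png",cv2.resize(f[115:215,245:385],None,fx=5.6,fy=5.6,interpolation=cv2.INTER_CUBIC))
plan()
E
```

```text
t 37.6 P [ 0.3943 -0.0667  0.1471] yaw 0.209 w 0.06 F [ 0.3  0.4 -0.7] g 0.0
```

View pics/end.png

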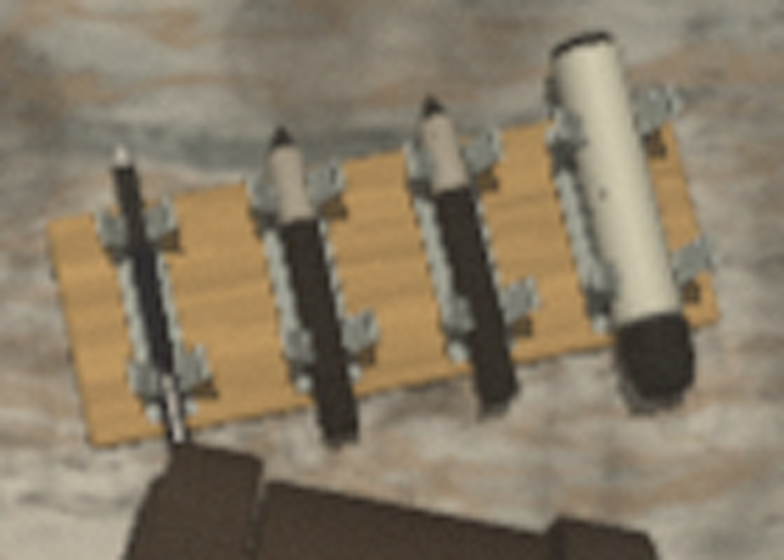

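```bash
python3 -c "
from h import *
print(arm.sign_off())"
```

```text
the job is handed in; nothing more can be done
None
```

The job is handed in at about 38 s of the 109 s allowed: the ball pen, both black markers and the chalk marker are pressed home in their matching clips, roughly centred by eye in the last picture. The gripper is clear and the bell and stamp were not touched; the hand-in returned no verdict.

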